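# Tuck the last slat under the lapped end board of a log-basket bottom and hold it down

## Task

The slatted bottom of a log basket is being laid up on the assembly board and the slat of one bay is still missing. Lift the full-length loose slat (not the short offcut) out of the stock basket and tuck one end of it under the lapped end board, in the empty bay, without lifting that board, until it butts home; it lies straight between the bay's pencil lines and flat on both bearers. Finish while holding it there, pressed down firmly on the bearers ready for tacking, and leave the other things on the table alone.

Things in the scene. Friction and masses are not known exactly. Their poses are not given: they have to be found in the camera images.
- slat: the loose slat: plain pale wood, 220 long x 34 wide x 6 thick (mm), about 35 g, both ends alike. Origin at the centre of its underside, x along its length, z up through its thickness. Starts lying flat in the stock basket, on the two runners, roughly along the basket's long side
- offcut: short offcut of the same slat stock, 110 x 34 x 6 mm, lying in the other half of the stock basket; not to be used. Origin at the centre of its underside, x along its length
- basket: stock basket: shallow open wooden basket, 290 (its x) x 210 (its y) x 55 mm high, walls 6, fixed. Origin: centre of its underside. Floor 6 mm above the origin; two runners 16 wide along y, at x = -70 and +70, tops 15 mm above the origin, carry the slat and the offcut. These lie 40 to 50 mm either side of its middle line: at least 25 mm is free on both sides of the slat at its middle
- base_panel: plywood assembly board 300 (x) x 280 (y) x 12 mm lying fixed on the table, carrying the basket bottom in progress. Origin at the centre of its underside, z up, x pointing from the open front (nearer the robot) to the end with the lapped end board. At x = +100 mm is the face of the spacer strip (8 high) against which slats butt
- bearers: the two fixed wooden bearers on the assembly board on which the slats lie, 250 mm along y, tops 37 mm above the panel's origin (25 above the plywood). Same origin and axes as base_panel. Front bearer: x = -118 to -92 mm. Rear rail: x = +25 to +120 mm, of which +25 to +60 is open in front of the lapped board and the rest lies under it. Between the bearers, x = -92 to +25, it is open down to the plywood, so fingers can reach below a slat there
- lap_edge (a point): middle of the lower front edge of the lapped end board (250 along y x 62 x 6 mm). It lies at x = +60 mm of base_panel, 8 mm above the bearer tops: the slot under it is 8 high and 40 deep, up to the spacer face. Turns with the board: x towards the slot's depth
- end_board (a joint): lift of the lapped end board, rad: 0 lying down, grows as its front edge is lifted; it turns about its rear edge, 62 mm behind the front edge, and a light spring (about 1.6 N at the edge) holds it down
- bay: the empty bay, marked by pairs of pencil lines 36 mm apart on both bearers. Origin on the bay's centre line, at the height of the bearer tops, at the spacer face where the slat's end butts; x towards the spacer (along the panel's x), z up. A slat that is home has its centre 110 mm from here, at x = -110 mm
- fitted_slat_1: a slat already tacked in its bay, same size, fixed; origin as for the bay (its underside, at its butted end), the slat runs 220 mm to -x. The three bays are 78 mm apart, so 44 mm is free between neighbouring slats; which bay is empty varies
- fitted_slat_2: the other slat already tacked in its bay; as fitted_slat_1
- hammer: tack hammer lying on the table, 260 mm long, to be left alone. Origin near its middle
- tack_jar: clear jar of tacks with a steel cap, 60 across, 75 high, to be left alone. Origin at the centre of its underside
- spray_bottle: clear spray bottle with a white trigger head, 72 across, 195 high, to be left alone. Origin at the centre of its underside
Things that resemble listed ones, but are neither listed nor needed, are in the scene too. Leave any yellow look-alike of the slat alone.

How it is judged:
On the way, in this order (a step that is already met when the one before it is completed fails the run):
1. the slat is lifted clear out of the stock basket (z of slat in the frame of basket above 0.07 m and contact force between the fingers and slat above 1 N), for 0.1 s.
2. one end of the slat is at least 10 mm under the lapped board, in the empty bay (x of slat in the frame of bay between -0.14 and -0.09 m and y of slat in the frame of bay between -0.02 and 0.02 m and z of slat in the frame of bay below 0.01 m and angle between the x axis of slat and the x axis of bay, either way round below 0.2 rad and value of joint end_board below 0.07 rad), for 0.1 s.
At the end, for the whole second after the job is handed in: the slat lies in the empty bay, butted home under the lapped board (within 6 mm), centred within 7 mm, straight within 0.06 rad and flat on the bearers; the lapped board lies down; the fingers still hold the slat, pressing it on the bearers with over 3 N (x of slat in the frame of bay between -0.116 and -0.105 m and y of slat in the frame of bay between -0.007 and 0.007 m and z of slat in the frame of bay between -0.0025 and 0.002 m and angle between the x axis of slat and the x axis of bay, either way round below 0.06 rad and angle between slat's own z axis and vertical below 0.03 rad and value of joint end_board below 0.02 rad and contact force between slat and bearers above 3 N and contact force between the fingers and slat above 2 N and linear speed of slat below 0.02 m/s); the arm keeps its last pose, push and grip.
It fails at once if the lapped end board is lifted (its front edge by more than 4 mm, 0.07 rad) (value of joint end_board above 0.07 rad).
It fails at once if the offcut is moved by more than 30 mm (distance of offcut from where it was at the start of the episode above 0.03 m).
It fails at once if the hammer is moved by more than 30 mm (distance of hammer from where it was at the start of the episode above 0.03 m).
It fails at once if the tack jar is moved by more than 30 mm (distance of tack_jar from where it was at the start of the episode above 0.03 m).
It fails at once if the spray bottle is moved by more than 30 mm (distance of spray_bottle from where it was at the start of the episode above 0.03 m).
It also fails if it takes over 40 s, if anything falls off the work surface, if the arm or the gripper's body presses on something with over 40 N, if the wrist force passes 120 N, or if a joint passes its speed limit or range.

## Robot

A 7-joint arm with a two-finger parallel gripper is mounted at the origin on the work surface. World frame = base frame: x ahead of the robot, y to its left, z up, the work surface at z = 0. Lengths are in m, angles in rad, forces in N, time in s.
With the tool pointing down it reaches from about 0.4 to 0.85 m from the base axis. Payload 10.4 kg.
Tool frame: the origin (TCP) lies between the finger pads; the fingertips stand 11 mm ahead of it and the grasp point (between the pads) lies 8 mm behind it; x points along the fingers, y is the direction in which the jaws open and shut, and the axes are right-handed (so a half turn about x gives the same grasp; the last joint's range is limited). The gripper opens to 87 mm and grips with 3 to 60 N. Pads are 19 mm wide; open, the fingers measure 117 mm over their backs; the gripper's body (75 mm by 190 mm) begins 51 mm behind the grasp point.
Start: joints at [1.142, 0.332, -0.065, 1.46, 0.022, 1.35, -0.088], TCP at [0.247, -0.574, 0.234] pointing down, gripper open.
Joint ranges: [-2.6, 2.6], [-0.5, 2.12], [-1.47, 1.34], [0.16, 2.42], [-1.27, 4.41], [0.06, 2.06], [-2.6, 2.6]. Speed limits (rad/s): [2.22, 2.22, 2.79, 2.79, 3.14, 3.14, 3.14].

## Interface

Orientations are given as a unit quaternion [x, y, z, w].
In Python, from bench import * gives the robot as it stands.
- The arm moves only by the shell command python3 -m creep 'ROWS' [FORCE]. ROWS is JSON, a list of rows, each an object of numbers: "rx", "ry", "rz": the turn, a rotation vector about the world's x, y, z in units of 2 pi rad (1.0 is 2 pi rad); "dx", "dy", "dz": the shift along the world's x, y, z in units of 30 mm (1.0 is 30 mm); "fingers": the opening, from -1 (shut) to 1 (fully open), so that 0 is half open. In form: [{"rx": .., "ry": .., "rz": .., "dx": .., "dy": .., "dz": .., "fingers": ..}, ...]. A call has 1 to 10 rows; each row shifts and turns the commanded pose from where the row before left it; what a row does not reach is not made up. A row lasts 1/8 s, in which the tool goes at most 62.5 mm and 10.7 degrees, less where a joint would pass 70% of its speed; a pose out of reach is approached as far as the arm can. A call with a number of a shift or a turn outside -1 to 1 is refused whole. A call with a gripper value outside its range is refused whole. The fingers move at their own pace and stop on an object; FORCE is the grip in N (left out, the last holds). Time passes only in rows, so rows that do not move let the fingers close. It gives the time, the measured TCP pose, the force and the opening at its end, in the units of the state.
- read_state(): the state, without advancing time (a new reading comes with each control period).
- camera(name): name is "side" or "top"; returns (picture, depth): 420x560x3 uint8, red, green, blue; 420x560 float32, m along the optical axis (not along the pixel's ray), 0 where there is no reading.
- calibration(name): a dict with "vertical_fov" (degrees; the focal length in pixels is half the picture's height over the tangent of half this angle, whatever the lens; pixels are square), "cx", "cy" (the principal point, pixels), "rvec" (rotation vector, rad) and "tvec" (3), from world to camera coordinates, as OpenCV has them. Camera axes: x right, y down, z forward; pixel columns grow to the right and rows downward; lengths in m; the calibration is good to about 2 mm. A picture is of the moment at which its call begins. calibration takes no time and is no camera call.
- close_job(): hands the job in, once; it reports no verdict.
The state is a dict: "time": time; "joint_positions": joint angles; "joint_vel": joint speeds; "joint_torque": joint torques, N m; "ee_pos": TCP position; "eef_rot": TCP orientation; "ft_force": force on the tool from outside, world axes, zero at the start; "torque": the same for the moment, N m; "width": finger opening in m.
Only numpy, scipy, OpenCV 4.12 (cv2) and the standard library are available. Lean on these libraries where they do the work, as an engineer would, in place of code of your own. Each camera call takes 0.05 s, during which the arm holds its last target. There are 200 camera calls.

## Working session

There is one attempt and no reset: what is moved stays moved. The work goes in short steps, Python scripts to look and compute and a shell command to move; the robot and the scene stay as the last step left them, time stands still between calls to the robot, and variables do not carry over. Pictures are saved under pics/ and viewed, about 8 in all and at most 12, crops included, and the job is handed in when it is done.

```bash
ls; mkdir -p pics; cat > h.py <<'E'
from bench import *
import numpy as np, cv2
def cal(n):
    c=calibration(n); f=210/np.tan(np.radians(c["vertical_fov"])/2)
    R=cv2.Rodrigues(np.array(c["rvec"],float))[0]; return f,c["cx"],c["cy"],R,np.array(c["tvec"],float).ravel()
def pts(n,d):
    f,cx,cy,R,t=cal(n); v,u=np.mgrid[0:d.shape[0],0:d.shape[1]]
    P=np.stack([(u-cx)/f*d,(v-cy)/f*d,d],-1); W=(P-t)@R; W[d==0]=np.nan; return W
def ray(n,u,v,z):
    f,cx,cy,R,t=cal(n); o=-R.T@t; r=R.T@np.array([(u-cx)/f,(v-cy)/f,1]); return o+r*(z-o[2])/r[2]
def proj(n,p):
    f,cx,cy,R,t=cal(n); q=R@np.array(p)+t; return f*q[0]/q[2]+cx,f*q[1]/q[2]+cy
E
python3 - <<'E'
from h import *
for n in("top","side"):
    im,d=camera(n); np.savez("%s0.npz"%n,im=im,d=d); cv2.imwrite("pics/%s0.png"%n,im[:,:,::-1])
    print(calibration(n)); 
print(read_state())
E
```

```text
pics
{'vertical_fov': 48.35188883650692, 'cx': 278.7411127485121, 'cy': 214.58727306997218, 'rvec': array([ 2.13791613, -2.18267447,  0.10435485]), 'tvec': array([0.05690762, 0.57382318, 1.31743045])}
{'vertical_fov': 47.743399129775995, 'cx': 276.42200862216987, 'cy': 210.73209851563354, 'rvec': array([ 0.50039321, -2.80134552,  1.02987979]), 'tvec': array([0.57532988, 0.16759053, 1.24115386])}
{'time': 0.1, 'joint_positions': array([ 1.1424054 ,  0.33281288, -0.06469524,  1.46085213,  0.02162098,
        1.34989044, -0.08849479]), 'joint_vel': array([ 0.00157532, -0.00093066, -0.00126408, -0.00269472,  0.00032006,
       -0.00020189, -0.00064331]), 'joint_torque': array([ 2.24112031e-03, -6.24549150e+01,  2.54311605e-02, -3.90715742e+01,
       -6.13584928e-02,  3.66574118e-02,  7.84177860e-05]), 'ee_pos': array([ 0.24657539, -0.57394813,  0.23283334]), 'eef_rot': array([-0.69248289, -0.14292709,  0.69271747, -0.14206263]), 'ft_force': array([-0.06455093, -0.29496991, -0.3798    ]), 'torque': array([ 0.02171282,  0.01660295, -0.0214068 ]), 'width': 0.08727891147696286}
```

View pics/top0.png

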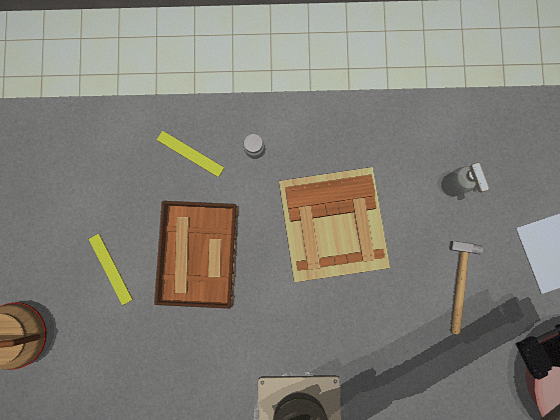

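View pics/side0.png

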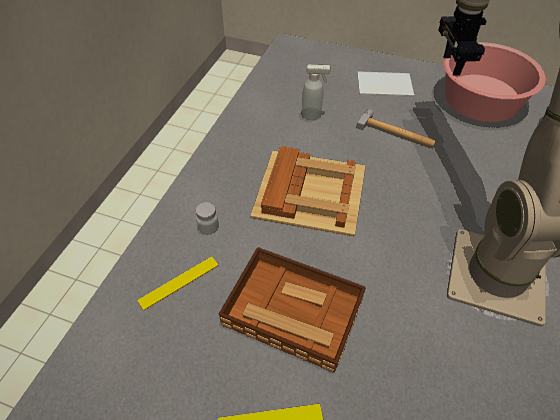

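Top view: the basket is at about (197,254). Inside it are two plain pieces, a long one at (181,255) and a short one at (214,258). The yellow strips at (190,153) and (110,269) are look-alikes. The assembly board is at (334,225), with fitted slats at (309,237) and (364,230), so the middle bay is empty. The side view agrees.

Candidates for the slat are (181,255), about 76 px long, and (214,258), about 38 px long. The long plain one should be the slat, so I'll measure both and confirm with a crop.

```bash
cat > m.py <<'E'
from h import *
def rect(W,m):
    p=W[m][:,:2].astype(np.float32); (c,s,a)=cv2.minAreaRect(p); 
    b=cv2.boxPoints((c,s,a)); e=[b[1]-b[0],b[2]-b[1]]; e=max(e,key=np.linalg.norm); y=np.degrees(np.arctan2(e[1],e[0])); y=(y+90)%180-90
    return np.round(c,4),np.round(sorted(s),4),round(float(y),2)
if __name__=="__main__":
  out=[]
  for n in("top","side"):
    z=np.load(n+"0.npz"); im,d=z["im"],z["d"]; W=pts(n,d); hsv=cv2.cvtColor(im,cv2.COLOR_RGB2HSV)
    H,S,V=[hsv[...,i].astype(int) for i in range(3)]
    pale=((H>10)&(H<24)&(S<150)&(V>110)).astype(np.uint8)
    k,l,st,ce=cv2.connectedComponentsWithStats(pale,connectivity=4)
    for i in range(1,k):
        if st[i,4]<150: continue
        m=l==i; print(n,i,st[i],rect(W,m),"z",np.round(np.nanpercentile(W[m][:,2],[10,50,90]),4),np.median(hsv[m],0))
    o=im.copy(); o[pale>0]=o[pale>0]//2+np.array([0,0,120],np.uint8)
    x=(140,160,400,320) if n=="top" else (200,130,380,380)
    out.append(cv2.resize(im[x[1]:x[3],x[0]:x[2]],None,fx=3,fy=3,interpolation=cv2.INTER_CUBIC)[:,:,::-1]) if n=="top" else 0
  cv2.imwrite("pics/crop0.png",out[0])
E
python3 m.py
```

```text
top 5157 [279 175  42  34 328] (array([ 0.6478, -0.0221]), array([0.0784, 0.1104]), -71.75) z [0.0095 0.0135 0.0487] [ 20.  98. 182.]
top 6447 [ 350  198   26   74 1010] (array([ 0.5132, -0.1969]), array([0.0495, 0.2105]), 11.58) z [0.012  0.0426 0.0468] [ 17. 113. 179.]
top 6884 [ 291  206   43   76 1807] (array([ 0.4825, -0.0304]), array([0.0799, 0.2199]), 21.61) z [0.0102 0.0163 0.0457] [ 19. 103. 182.]
top 7263 [330 213  25  45 622] (array([ 0.5134, -0.1305]), array([0.0674, 0.1215]), 6.53) z [0.0097 0.0131 0.0172] [ 21.  98. 183.]
top 7477 [174 217  15  77 922] (array([nan, nan]), array([0., 0.]), nan) z [0.0178 0.0216 0.0253] [ 16. 115. 177.]
top 7639 [378 220  13  49 210] (array([ 0.4841, -0.2493]), array([0.039 , 0.1401]), 6.44) z [0.0021 0.0124 0.0169] [ 22.  91. 182.]
top 8449 [208 239  15  39 455] (array([0.4554, 0.2342]), array([0.0382, 0.1103]), -3.55) z [0.0115 0.0173 0.0222] [ 17. 111. 181.]
top 9010 [452 252  17  82 663] (array([ 0.3426, -0.4678]), array([0.0299, 0.2325]), -12.13) z [0.0181 0.0239 0.0284] [ 16. 113. 166.]
top 9404 [338 261  24  14 202] (array([ 0.4177
[... 601 characters left out ...]
 0.0042] [ 17.  21. 123.]
side 2 [ 445    0  115  236 8097] (array([ 0.0164, -0.9512]), array([0.4083, 2.0447]), 77.93) z [-0.3536 -0.0036  0.0031] [ 19.  51. 118.]
side 232 [ 520  150   40   84 1096] (array([0.0295, 0.0385]), array([0.0563, 0.1193]), -38.41) z [0.2818 0.3167 0.3823] [ 18.  72. 126.]
side 382 [524 249  33  11 182] (array([-0.0292,  0.0601]), array([0.0119, 0.0723]), 25.77) z [0.1817 0.1926 0.1979] [ 18.  71. 127.]
side 415 [281 282  46  23 524] (array([0.4542, 0.2353]), array([0.0331, 0.109 ]), -5.5) z [0.0123 0.0168 0.0212] [ 16. 140. 193.]
side 431 [ 243  303   90   43 1223] (array([0.465 , 0.3313]), array([0.027 , 0.2181]), -4.54) z [0.0186 0.0213 0.0237] [ 16. 140. 183.]
```

View pics/crop0.png

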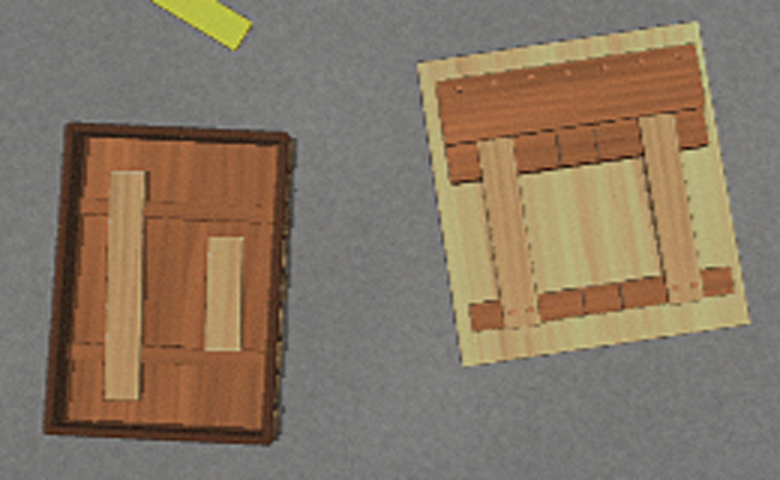

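The crop confirms the long plain slat at top (181,255), with the short offcut at (214,258). The board's middle bay is empty, with its pencil lines at crop x≈558 and 596 on the rear rail and about 583 and 621 on the front bearer. Next I'll work out the board and bay pose.

```bash
cat > b.py <<'E'
from h import *
from m import rect
# panel outline by colour, rays on z=.012
quads={"top":(265,155,400,295),"side":(240,140,375,245)}
for n in("top","side"):
    z=np.load(n+"0.npz"); im,d=z["im"],z["d"]; W=pts(n,d); hsv=cv2.cvtColor(im,cv2.COLOR_RGB2HSV)
    sat=(hsv[...,1]>70).astype(np.uint8); x0,y0,x1,y1=quads[n]
    msk=np.zeros_like(sat); msk[y0:y1,x0:x1]=sat[y0:y1,x0:x1]
    c=max(cv2.findContours(cv2.morphologyEx(msk,cv2.MORPH_OPEN,np.ones((3,3))),0,1)[0],key=cv2.contourArea)
    q=cv2.approxPolyDP(cv2.convexHull(c),6,True)[:,0]; P=np.array([ray(n,*p,.012)[:2] for p in q]); print(n,q.tolist(),P.round(4).tolist())
    if n=="top":
        print(" board",rect(np.array([[ray(n,*p,.012) for p in cv2.convexHull(c)[:,0]]]),np.ones((1,len(cv2.convexHull(c))),bool)))
        # slats in basket by mask, rays on z=.021; heights in board zones
    pale=((hsv[...,0]>10)&(hsv[...,0]<24)&(hsv[...,1]<(150 if n=="top" else 200))&(hsv[...,2]>110)).astype(np.uint8)
    k,l,st,ce=cv2.connectedComponentsWithStats(pale,connectivity=4)
    for nm,s in(("slat",(181,255) if n=="top" else (288,325)),("offcut",(214,258) if n=="top" else (303,293))):
        v,u=np.nonzero(l==l[s[1],s[0]]); P=np.array([[ray(n,a,b,.021) for a,b in zip(u,v)]])
        print(n,nm,len(u),rect(P,np.ones(P.shape[:2],bool)),P[0].mean(0).round(4),"depth z",np.nanmedian(W[v,u,2]).round(4))
f=lambda x,y:((x+.5)/3-.5+140,(y+.5)/3-.5+160)
for nm,a in(("rear lines",[(558,147),(596,142)]),("front lines",[(583,301),(621,296)])):
    p=[ray("top",*f(*q),.037)[:2] for q in a]; print(nm,np.round(p,4),np.mean(p,0))
for nm,a in(("fit L",[(481,141),(514,138),(505,326),(537,322)]),("fit R",[(641,116),(674,113),(667,303),(699,299)])):
    p=[ray("top",*f(*q),.043)[:2] for q in a]; print(nm,np.round(p,4).tolist())
z=np.load("top0.npz"); W=pts("top",z["d"])
for nm,(x,y,w,h) in dict(fitR=(650,150,20,120),rail=(565,140,40,15),lap=(480,95,150,20),front=(590,295,30,10),runner=(160,208,40,6),floor=(165,240,25,80)).items():
    a=f(x,y);b=f(x+w,y+h); print(nm,np.nanmedian(W[int(a[1]):int(b[1])+1,int(a[0]):int(b[0])+1,2]).round(4))
E
python3 b.py
```

```text
top [[371, 168], [389, 267], [294, 281], [279, 181]] [[0.7093, -0.2296], [0.4183, -0.2694], [0.3837, 0.0051], [0.6765, 0.0425]]
 board (array([ 0.5472, -0.1138]), array([0.2798, 0.2996]), 7.31)
top slat 922 (array([0.4657, 0.3287]), array([0.0369, 0.2188]), -1.5) [0.4654 0.3297 0.021 ] depth z 0.0216
top offcut 455 (array([0.4547, 0.2319]), array([0.0384, 0.1093]), -2.83) [0.4563 0.2338 0.021 ] depth z 0.0173
side [[272, 151], [284, 146], [364, 165], [354, 235], [250, 217]] [[0.7115, -0.2277], [0.6833, -0.2637], [0.4189, -0.2683], [0.3808, 0.0117], [0.6737, 0.052]]Traceback (most recent call last):
  File "b.py", line 17, in <module>
    v,u=np.nonzero(l==l[s[1],s[0]]); P=np.array([[ray(n,a,b,.021) for a,b in zip(u,v)]])
                                                  ~~~^^^^^^^^^^^^
  File "h.py", line 10, in ray
    f,cx,cy,R,t=cal(n); o=-R.T@t; r=R.T@np.array([(u-cx)/f,(v-cy)/f,1]); return o+r*(z-o[2])/r[2]
                ~~~^^^
  File "h.py", line 4, in cal
    c=calibration(n); f=210/np.tan(np.radians(c["vertical_fov"])/2)
ValueError: time passes only in moves, steps and waits
```

```bash
sed -i 's/^def cal(n)/import functools\n@functools.lru_cache\ndef cal(n)/' h.py
sed -i 's/print(n,nm,len(u)/e=np.linalg.svd(P[0,:,:2]-P[0,:,:2].mean(0),full_matrices=False)[2][0];print("pca yaw",np.degrees(np.arctan(e[1]\/e[0])));print(n,nm,len(u)/; s/<24)&(hsv\[...,1\]<(150/<24)\&(hsv[...,1]>70)\&(hsv[...,1]<(150/' b.py
sed -i 's/else 200))/else 165))/' b.py
python3 b.py
```

```text
top [[371, 168], [389, 267], [294, 281], [279, 181]] [[0.7093, -0.2296], [0.4183, -0.2694], [0.3837, 0.0051], [0.6765, 0.0425]]
 board (array([ 0.5472, -0.1138]), array([0.2798, 0.2996]), 7.31)
pca yaw -1.2511560306259923
top slat 918 (array([0.4656, 0.3287]), array([0.0369, 0.2187]), -1.5) [0.465  0.3298 0.021 ] depth z 0.0216
pca yaw -3.4171301064695045
top offcut 455 (array([0.4547, 0.2319]), array([0.0384, 0.1093]), -2.83) [0.4563 0.2338 0.021 ] depth z 0.0173
side [[272, 151], [284, 146], [364, 165], [354, 235], [250, 217]] [[0.7115, -0.2277], [0.6833, -0.2637], [0.4189, -0.2683], [0.3808, 0.0117], [0.6737, 0.052]]
pca yaw -1.4075097909186902
side slat 1261 (array([0.4646, 0.3313]), array([0.0354, 0.2187]), -1.27) [0.4618 0.3316 0.021 ] depth z 0.0212
pca yaw 1.7557074759722515
side offcut 544 (array([0.4537, 0.2389]), array([0.0354, 0.109 ]), 1.33) [0.4532 0.2391 0.021 ] depth z 0.0168
rear lines [[ 0.5885 -0.0901]
 [ 0.5925 -0.1266]] [ 0.59049574 -0.10835065]
front lines [[ 0.4413 -0.1092]
 [ 0.4453 -0.1452]] [ 0.44333534 -0.12721949]
fit L [[0.5951, -0.0164], [0.5973, -0.0479], [0.4194, -0.0346], [0.4225, -0.0647]]
fit R [[0.6158, -0.1696], [0.618, -0.2011], [0.4378, -0.1874], [0.441, -0.2176]]
fitR 0.0428
rail 0.038
lap 0.0517
front 0.0377
runner 0.0173
floor 0.0067
```

Board yaw is about 7.3°, and the home slat centre comes out at about (0.537, -0.115). The slat is at (0.4655, 0.330) with yaw -1.3°, and the two views agree on its top at about 0.021. Next I move over the slat, turning the jaw by about -24.6°.

```bash
python3 -m creep '[{"dx":0.6,"dy":1,"fingers":0.1},{"dx":0.6,"dy":1,"fingers":0.1},{"dx":0.6,"dy":1,"fingers":0.1},{"dx":0.6,"dy":1,"fingers":0.1},{"dx":0.6,"dy":1,"fingers":0.1},{"dx":0.6,"dy":1,"fingers":0.1},{"dx":0.6,"dy":1,"fingers":0.1},{"dx":0.6,"dy":1,"fingers":0.1},{"dx":0.6,"dy":1,"fingers":0.1},{"dx":0.6,"dy":1,"fingers":0.1}]' 40
python3 -m creep '[{"dx":0.13,"dy":1,"rz":-0.007,"fingers":0.1},{"dx":0.13,"dy":1,"rz":-0.007,"fingers":0.1},{"dx":0.13,"dy":1,"rz":-0.007,"fingers":0.1},{"dx":0.13,"dy":1,"rz":-0.007,"fingers":0.1},{"dx":0.13,"dy":1,"rz":-0.007,"fingers":0.1},{"dx":0.13,"dy":1,"rz":-0.007,"fingers":0.1},{"dx":0.13,"dy":1,"rz":-0.007,"fingers":0.1},{"dx":0.13,"dy":1,"rz":-0.007,"fingers":0.1},{"dx":0.13,"dy":1,"rz":-0.007,"fingers":0.1},{"dx":0.13,"dy":1,"rz":-0.005,"fingers":0.1}]'
python3 -m creep '[{"dy":1,"fingers":0.1},{"dy":1,"fingers":0.1},{"dy":1,"fingers":0.1},{"dy":1,"fingers":0.1},{"dy":1,"fingers":0.1},{"dy":1,"fingers":0.1},{"dy":1,"fingers":0.1},{"dy":1,"fingers":0.1},{"dy":1,"fingers":0.1},{"dy":1,"fingers":0.1}]'
python3 - <<'E'
from h import *
from scipy.spatial.transform import Rotation as R
s=read_state(); M=R.from_quat(s["eef_rot"]).as_matrix(); print(s["time"],s["ee_pos"],M[:,0],np.degrees(np.arctan2(M[1,1],M[0,1])),s["width"],s["ft_force"])
E
```

```text
0.1 [ 0.24657539 -0.57394813  0.23283334] [-5.71297157e-04  1.13058680e-03 -9.99999198e-01] -66.7484956833929 0.08727891147696286 [-0.06455093 -0.29496991 -0.3798    ]schema error: expected keys rx, ry, rz, dx, dy, dz, fingers
schema error: expected keys rx, ry, rz, dx, dy, dz, fingers
schema error: expected keys rx, ry, rz, dx, dy, dz, fingers
```

```bash
cat > s.py <<'E'
from h import *
from scipy.spatial.transform import Rotation as R
s=read_state(); M=R.from_quat(s["eef_rot"]).as_matrix(); print(round(s["time"],2),s["ee_pos"].round(4),"x",M[:,0].round(4),"jaw",np.degrees(np.arctan2(M[1,1],M[0,1])).round(2),"w",round(s["width"],4),"F",s["ft_force"].round(2),"T",s["torque"].round(2))
E
python3 -m creep '[{"rx":0,"ry":0,"rz":0,"dx":0.6,"dy":1,"dz":0,"fingers":0.1},{"rx":0,"ry":0,"rz":0,"dx":0.6,"dy":1,"dz":0,"fingers":0.1},{"rx":0,"ry":0,"rz":0,"dx":0.6,"dy":1,"dz":0,"fingers":0.1},{"rx":0,"ry":0,"rz":0,"dx":0.6,"dy":1,"dz":0,"fingers":0.1},{"rx":0,"ry":0,"rz":0,"dx":0.6,"dy":1,"dz":0,"fingers":0.1},{"rx":0,"ry":0,"rz":0,"dx":0.6,"dy":1,"dz":0,"fingers":0.1},{"rx":0,"ry":0,"rz":0,"dx":0.6,"dy":1,"dz":0,"fingers":0.1},{"rx":0,"ry":0,"rz":0,"dx":0.6,"dy":1,"dz":0,"fingers":0.1},{"rx":0,"ry":0,"rz":0,"dx":0.6,"dy":1,"dz":0,"fingers":0.1},{"rx":0,"ry":0,"rz":0,"dx":0.6,"dy":1,"dz":0,"fingers":0.1}]' 40 && python3 s.py
```

```text
time: 1.35
ee_pos: [0.427, -0.2731, 0.2333]
eef_rot: [-0.692, -0.143, 0.693, -0.142]
ft_force: [-0.4, -0.4, -0.0]
width: 0.0479
1.35 [ 0.427  -0.2731  0.2333] x [-4.e-04  1.e-04 -1.e+00] jaw -66.75 w 0.0479 F [-0.45 -0.38 -0.03] T [ 0.    0.   -0.01]
```

```bash
python3 -m creep '[{"rx":0,"ry":0,"rz":-0.007,"dx":0.13,"dy":1,"dz":0,"fingers":0.1},{"rx":0,"ry":0,"rz":-0.007,"dx":0.13,"dy":1,"dz":0,"fingers":0.1},{"rx":0,"ry":0,"rz":-0.007,"dx":0.13,"dy":1,"dz":0,"fingers":0.1},{"rx":0,"ry":0,"rz":-0.007,"dx":0.13,"dy":1,"dz":0,"fingers":0.1},{"rx":0,"ry":0,"rz":-0.007,"dx":0.13,"dy":1,"dz":0,"fingers":0.1},{"rx":0,"ry":0,"rz":-0.007,"dx":0.13,"dy":1,"dz":0,"fingers":0.1},{"rx":0,"ry":0,"rz":-0.007,"dx":0.13,"dy":1,"dz":0,"fingers":0.1},{"rx":0,"ry":0,"rz":-0.007,"dx":0.13,"dy":1,"dz":0,"fingers":0.1},{"rx":0,"ry":0,"rz":-0.007,"dx":0.13,"dy":1,"dz":0,"fingers":0.1},{"rx":0,"ry":0,"rz":-0.005,"dx":0.13,"dy":1,"dz":0,"fingers":0.1}]' && python3 -m creep '[{"rx":0,"ry":0,"rz":0,"dx":0,"dy":1,"dz":0,"fingers":0.1},{"rx":0,"ry":0,"rz":0,"dx":0,"dy":1,"dz":0,"fingers":0.1},{"rx":0,"ry":0,"rz":0,"dx":0,"dy":1,"dz":0,"fingers":0.1},{"rx":0,"ry":0,"rz":0,"dx":0,"dy":1,"dz":0,"fingers":0.1},{"rx":0,"ry":0,"rz":0,"dx":0,"dy":1,"dz":0,"fingers":0.1},{"rx":0,"ry":0,"rz":0,"dx":0,"dy":1,"dz":0,"fingers":0.1},{"rx":0,"ry":0,"rz":0,"dx":0,"dy":1,"dz":0,"fingers":0.1},{"rx":0,"ry":0,"rz":0,"dx":0,"dy":1,"dz":0,"fingers":0.1},{"rx":0,"ry":0,"rz":0,"dx":0,"dy":1,"dz":0,"fingers":0.1},{"rx":0,"ry":0,"rz":0,"dx":0,"dy":1,"dz":0,"fingers":0.1}]' && python3 s.py
```

```text
time: 2.6
ee_pos: [0.4656, 0.0266, 0.2334]
eef_rot: [-0.707, 0.008, 0.707, 0.008]
ft_force: [-1.0, 0.4, -0.5]
width: 0.0479
time: 3.85
ee_pos: [0.4656, 0.3264, 0.2332]
eef_rot: [-0.707, 0.008, 0.707, 0.007]
ft_force: [0.6, -0.3, -0.5]
width: 0.0478
3.85 [0.4656 0.3264 0.2332] x [-5.e-04 -5.e-04 -1.e+00] jaw -91.25 w 0.0478 F [ 0.56 -0.31 -0.48] T [-0.04  0.02 -0.02]
```

```bash
python3 -m creep '[{"rx":0,"ry":0,"rz":0,"dx":0,"dy":0.12,"dz":-0.9,"fingers":0.1},{"rx":0,"ry":0,"rz":0,"dx":0,"dy":0,"dz":-0.9,"fingers":0.1},{"rx":0,"ry":0,"rz":0,"dx":0,"dy":0,"dz":-0.9,"fingers":0.1},{"rx":0,"ry":0,"rz":0,"dx":0,"dy":0,"dz":-0.9,"fingers":0.1},{"rx":0,"ry":0,"rz":0,"dx":0,"dy":0,"dz":-0.9,"fingers":0.1},{"rx":0,"ry":0,"rz":0,"dx":0,"dy":0,"dz":-0.9,"fingers":0.1},{"rx":0,"ry":0,"rz":0,"dx":0,"dy":0,"dz":-0.6,"fingers":0.1},{"rx":0,"ry":0,"rz":0,"dx":0,"dy":0,"dz":0,"fingers":0.1}]' && python3 s.py; python3 - <<'E'
from h import *
im,d=camera("side"); cv2.imwrite("pics/side1.png",cv2.resize(im[210:390,190:390],None,fx=3,fy=3,interpolation=cv2.INTER_CUBIC)[:,:,::-1])
E
```

```text
time: 4.85
ee_pos: [0.465, 0.3289, 0.0525]
eef_rot: [-0.706, 0.008, 0.708, 0.007]
ft_force: [0.3, 0.5, 0.7]
width: 0.0481
4.85 [0.465  0.3289 0.0525] x [-0.002  -0.0013 -1.    ] jaw -91.22 w 0.0481 F [0.3  0.46 0.75] T [ 0.01 -0.01 -0.02]
```

View pics/side1.png

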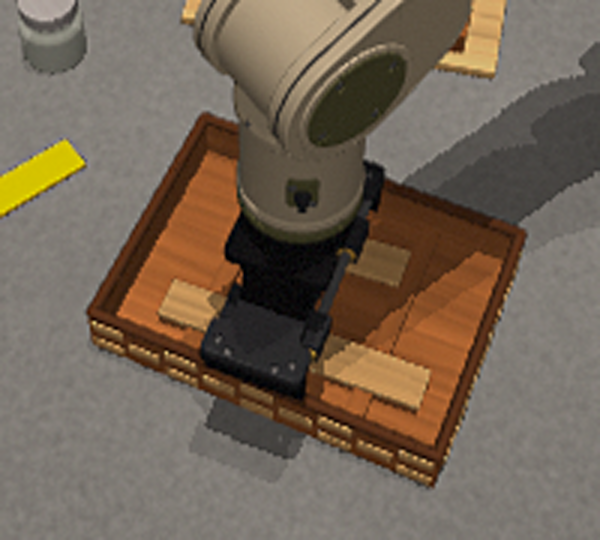

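The arm hides most of the grasp, but the gripper sits centred across the long slat, between crop (180,300) and (400,375), and is clear of the offcut at (380,262). Next I descend and close.

```bash
python3 -m creep '[{"rx":0,"ry":0,"rz":0,"dx":0,"dy":0.03,"dz":-0.4,"fingers":0.1},{"rx":0,"ry":0,"rz":0,"dx":0,"dy":0,"dz":-0.4,"fingers":0.1},{"rx":0,"ry":0,"rz":0,"dx":0,"dy":0,"dz":-0.25,"fingers":0.1},{"rx":0,"ry":0,"rz":0,"dx":0,"dy":0,"dz":0,"fingers":0.1}]' && python3 s.py && python3 -m creep '[{"rx":0,"ry":0,"rz":0,"dx":0,"dy":0,"dz":0,"fingers":-0.4},{"rx":0,"ry":0,"rz":0,"dx":0,"dy":0,"dz":0,"fingers":-0.4},{"rx":0,"ry":0,"rz":0,"dx":0,"dy":0,"dz":0,"fingers":-0.4},{"rx":0,"ry":0,"rz":0,"dx":0,"dy":0,"dz":0,"fingers":-0.4}]' 40 && python3 s.py
```

```text
time: 5.4
ee_pos: [0.4653, 0.33, 0.0214]
eef_rot: [-0.707, 0.008, 0.707, 0.007]
ft_force: [0.1, 0.3, 0.2]
width: 0.0479
5.4 [0.4653 0.33   0.0214] x [-9.e-04 -7.e-04 -1.e+00] jaw -91.22 w 0.0479 F [0.11 0.28 0.22] T [-0.    0.06 -0.03]
time: 5.9
ee_pos: [0.466, 0.3303, 0.0224]
eef_rot: [0.707, -0.008, -0.707, -0.008]
ft_force: [-0.4, -0.5, 2.7]
width: 0.0333
5.9 [0.466  0.3303 0.0224] x [ 5.e-04  1.e-04 -1.e+00] jaw -91.23 w 0.0333 F [-0.37 -0.54  2.73] T [-0.01  0.05  0.01]
```

```bash
python3 -m creep '[{"rx":0,"ry":0,"rz":0,"dx":0,"dy":0,"dz":0.5,"fingers":-0.4},{"rx":0,"ry":0,"rz":0,"dx":0,"dy":0,"dz":0.8,"fingers":-0.4},{"rx":0,"ry":0,"rz":0,"dx":0,"dy":0,"dz":0.8,"fingers":-0.4},{"rx":0,"ry":0,"rz":0,"dx":0,"dy":0,"dz":0.8,"fingers":-0.4},{"rx":0,"ry":0,"rz":0,"dx":0,"dy":0,"dz":0.8,"fingers":-0.4},{"rx":0,"ry":0,"rz":0,"dx":0,"dy":0,"dz":0.5,"fingers":-0.4},{"rx":0,"ry":0,"rz":0,"dx":0,"dy":0,"dz":0,"fingers":-0.4},{"rx":0,"ry":0,"rz":0,"dx":0,"dy":0,"dz":0,"fingers":-0.4}]' && python3 s.py && python3 -m creep '[{"rx":0,"ry":0,"rz":0.0024,"dx":0.05,"dy":-0.75,"dz":0,"fingers":-0.4},{"rx":0,"ry":0,"rz":0.0024,"dx":0.05,"dy":-0.75,"dz":0,"fingers":-0.4},{"rx":0,"ry":0,"rz":0.0024,"dx":0.05,"dy":-0.75,"dz":0,"fingers":-0.4},{"rx":0,"ry":0,"rz":0.0024,"dx":0.05,"dy":-0.75,"dz":0,"fingers":-0.4},{"rx":0,"ry":0,"rz":0.0024,"dx":0.05,"dy":-0.75,"dz":0,"fingers":-0.4},{"rx":0,"ry":0,"rz":0.0024,"dx":0.05,"dy":-0.75,"dz":0,"fingers":-0.4},{"rx":0,"ry":0,"rz":0.0024,"dx":0.05,"dy":-0.75,"dz":0,"fingers":-0.4},{"rx":0,"ry":0,"rz":0.0024,"dx":0.05,"dy":-0.75,"dz":0,"fingers":-0.4},{"rx":0,"ry":0,"rz":0.0024,"dx":0.05,"dy":-0.75,"dz":0,"fingers":-0.4},{"rx":0,"ry":0,"rz":0.0024,"dx":0.05,"dy":-0.75,"dz":0,"fingers":-0.4}]' && python3 s.py
```

```text
time: 6.9
ee_pos: [0.4654, 0.3299, 0.1473]
eef_rot: [-0.707, 0.008, 0.707, 0.007]
ft_force: [-0.5, -0.2, -0.1]
width: 0.0333
6.9 [0.4654 0.3299 0.1473] x [-9.e-04 -7.e-04 -1.e+00] jaw -91.23 w 0.0333 F [-0.47 -0.23 -0.07] T [ 0.02 -0.   -0.01]
time: 8.15
ee_pos: [0.4802, 0.1043, 0.1471]
eef_rot: [-0.705, -0.046, 0.706, -0.046]
ft_force: [-0.2, -0.5, -0.3]
width: 0.0329
8.15 [0.4802 0.1043 0.1471] x [-1.7e-03 -2.0e-04 -1.0e+00] jaw -82.56 w 0.0329 F [-0.16 -0.49 -0.34] T [0.04 0.04 0.01]
```

```bash
python3 -m creep '[{"rx":0,"ry":0,"rz":0,"dx":0.02,"dy":-0.75,"dz":0,"fingers":-0.4},{"rx":0,"ry":0,"rz":0,"dx":0.02,"dy":-0.75,"dz":0,"fingers":-0.4},{"rx":0,"ry":0,"rz":0,"dx":0.02,"dy":-0.75,"dz":0,"fingers":-0.4},{"rx":0,"ry":0,"rz":0,"dx":0.02,"dy":-0.75,"dz":0,"fingers":-0.4},{"rx":0,"ry":0,"rz":0,"dx":0.02,"dy":-0.75,"dz":0,"fingers":-0.4},{"rx":0,"ry":0,"rz":0,"dx":0.02,"dy":-0.75,"dz":0,"fingers":-0.4},{"rx":0,"ry":0,"rz":0,"dx":0.02,"dy":-0.75,"dz":0,"fingers":-0.4},{"rx":0,"ry":0,"rz":0,"dx":0.02,"dy":-0.75,"dz":0,"fingers":-0.4},{"rx":0,"ry":0,"rz":0,"dx":0.02,"dy":-0.75,"dz":0,"fingers":-0.4},{"rx":0,"ry":0,"rz":0,"dx":0.02,"dy":-0.75,"dz":0,"fingers":-0.4}]' >/dev/null && python3 s.py; python3 - <<'E'
from h import *
ims=[]
for n,(x,y,w,h) in dict(top=(255,155,145,140),side=(225,110,180,140)).items():
    im,d=camera(n); np.savez(n+"1.npz",im=im,d=d); ims.append(cv2.resize(im[y:y+h,x:x+w],None,fx=2.4,fy=2.4,interpolation=cv2.INTER_CUBIC)[:,:,::-1])
cv2.imwrite("pics/both1.png",np.hstack(ims))
E
```

```text
9.4 [ 0.4861 -0.1204  0.147 ] x [-1.7e-03  5.0e-04 -1.0e+00] jaw -82.58 w 0.0334 F [-0.42 -0.4  -0.49] T [0.05 0.05 0.03]
```

View pics/both1.png

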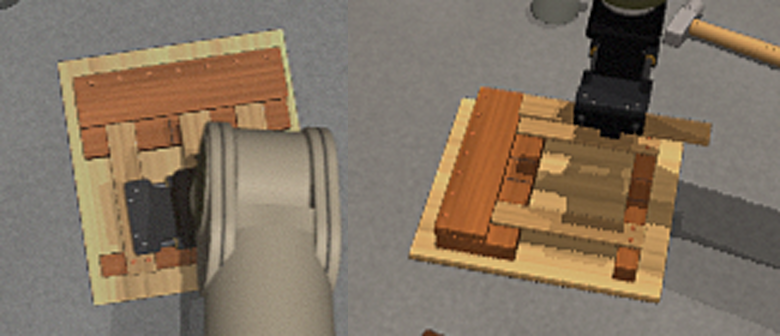

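Left panel (top): the arm hides much of the slat, but its front end shows above the board at about (160,170). Right panel (side): the slat is held level across the gripper, with its rear end at about (705,130). Next I lower it close to the bearers.

```bash
python3 -m creep '[{"rx":0,"ry":0,"rz":0,"dx":0.03,"dy":-0.05,"dz":-0.5,"fingers":-0.4},{"rx":0,"ry":0,"rz":0,"dx":0,"dy":0,"dz":-0.7,"fingers":-0.4},{"rx":0,"ry":0,"rz":0,"dx":0,"dy":0,"dz":-0.7,"fingers":-0.4},{"rx":0,"ry":0,"rz":0,"dx":0,"dy":0,"dz":-0.6,"fingers":-0.4},{"rx":0,"ry":0,"rz":0,"dx":0,"dy":0,"dz":-0.5,"fingers":-0.4},{"rx":0,"ry":0,"rz":0,"dx":0,"dy":0,"dz":-0.2,"fingers":-0.4},{"rx":0,"ry":0,"rz":0,"dx":0,"dy":0,"dz":0,"fingers":-0.4},{"rx":0,"ry":0,"rz":0,"dx":0,"dy":0,"dz":0,"fingers":-0.4}]'>/dev/null && python3 s.py; python3 - <<'E'
from h import *
ims=[]
for n,(x,y,w,h) in dict(top=(275,165,100,120),side=(245,130,130,120)).items():
    im,d=camera(n); np.savez(n+"2.npz",im=im,d=d); ims.append(cv2.resize(im[y:y+h,x:x+w],None,fx=3.4,fy=3.4,interpolation=cv2.INTER_CUBIC)[:,:,::-1])
cv2.imwrite("pics/both2.png",np.hstack(ims))
E
```

```text
10.5 [ 0.4881 -0.1213  0.0527] x [ 1.1e-03 -4.0e-04 -1.0e+00] jaw -82.59 w 0.0333 F [ 0.41 -0.25 -0.18] T [0.   0.03 0.  ]
```

View pics/both2.png

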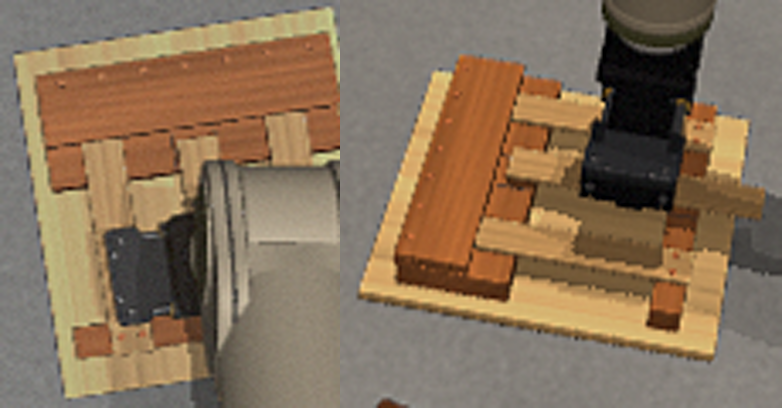

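Top panel: the slat's front end lies on the rail at about crop (176,142)–(215,137), just ahead of the lap edge. Side panel: its end at about (510,165) lies between the two fitted slats. I'll turn those corners into board coordinates.

```bash
python3 - <<'E'
from h import *
C=np.array([.547,-.1138]);a=np.radians(7.35);R=np.array([[np.cos(a),np.sin(a)],[-np.sin(a),np.cos(a)]])
f=lambda x,y,X,Y:((x+.5)/3.4-.5+X,(y+.5)/3.4-.5+Y)
for nm,p in dict(fl=(176,142),fr=(215,137)).items():
    print("top",nm,(R@(ray("top",*f(*p,275,165),.051)[:2]-C)).round(4))
for nm,p in dict(fl=(510-340,180),fr=(515-340,149),rr=(765-340,190),rl=(758-340,215)).items():
    print("side",nm,(R@(ray("side",*f(*p,245,130),.051)[:2]-C)).round(4))
for nm,p in dict(lapL=(47,148),lapR=(336,107)).items(): print("lap",(R@(ray("top",*f(*p,275,165),.051)[:2]-C)).round(4))
# slat strip by depth height in top view ahead of fingers
z=np.load("top2.npz");W=pts("top",z["d"]);L=(W[...,:2]-C)@R.T
hsv=cv2.cvtColor(z["im"],cv2.COLOR_RGB2HSV)
for k in("top","side"):
    z=np.load(k+"2.npz");W=pts(k,z["d"]);L=(W[...,:2]-C)@R.T;hsv=cv2.cvtColor(z["im"],cv2.COLOR_RGB2HSV)
    for lo,hi in((.03,.05),(-.165,-.12)):
        m=(L[...,0]>lo)&(L[...,0]<hi)&(abs(L[...,1])<.035)&(hsv[...,1]<150)&(W[...,2]>.035)&(W[...,2]<.075)&(hsv[...,2]>90)
        print(k,lo,m.sum(),L[m].mean(0) if m.any() else 0, np.nanpercentile(L[m][:,1],[3,97]) if m.any() else 0,np.nanmedian(W[m][:,2]) if m.any() else 0)
E
```

```text
top fl [0.0487 0.0165]
top fr [ 0.048  -0.0163]
side fl [0.0439 0.024 ]
side fr [ 0.047  -0.0136]
side rr [-0.1703 -0.0138]
side rl [-0.1674  0.0166]
lap [0.0598 0.1239]
lap [ 0.0579 -0.1204]
top 0.03 102 [0.0399854  0.00034378] [-0.02573693  0.0257859 ] 0.051290504997380054
top -0.165 0 0 0 0
side 0.03 57 [0.0393385  0.00339173] [-0.01372513  0.01849149] 0.0513457930537709
side -0.165 143 [-0.14175757  0.00226455] [-0.01679595  0.01785641] 0.051588325319663474
```

The slat is centred within about 2 mm and straight, with its front end about 11 mm short of the lap edge. Next I lower it onto the bearers.

```bash
python3 -m creep '[{"rx":0,"ry":0,"rz":0,"dx":0,"dy":0,"dz":-0.15,"fingers":-0.4},{"rx":0,"ry":0,"rz":0,"dx":0,"dy":0,"dz":-0.1,"fingers":-0.4},{"rx":0,"ry":0,"rz":0,"dx":0,"dy":0,"dz":0,"fingers":-0.4}]'>/dev/null && python3 s.py;  python3 -m creep '[{"rx":0,"ry":0,"rz":0,"dx":0,"dy":0,"dz":-0.03,"fingers":-0.4},{"rx":0,"ry":0,"rz":0,"dx":0,"dy":0,"dz":0,"fingers":-0.4}]'>/dev/null && python3 s.py
```

```text
10.97 [ 0.4876 -0.1212  0.0444] x [-2.e-04 -0.e+00 -1.e+00] jaw -82.59 w 0.0332 F [ 0.17 -0.45 -0.93] T [ 0.   -0.    0.01]
11.22 [ 0.4876 -0.1213  0.0443] x [-3.e-04 -4.e-04 -1.e+00] jaw -82.59 w 0.0328 F [-5.01  0.44 11.5 ] T [ 0.27  1.14 -0.  ]
```

```bash
python3 -m creep '[{"rx":0,"ry":0,"rz":0,"dx":0,"dy":0,"dz":0.02,"fingers":-0.4},{"rx":0,"ry":0,"rz":0,"dx":0.2,"dy":0.026,"dz":0,"fingers":-0.4},{"rx":0,"ry":0,"rz":0,"dx":0.2,"dy":0.026,"dz":0,"fingers":-0.4},{"rx":0,"ry":0,"rz":0,"dx":0.2,"dy":0.026,"dz":0,"fingers":-0.4},{"rx":0,"ry":0,"rz":0,"dx":0,"dy":0,"dz":0,"fingers":-0.4}]'>/dev/null && python3 s.py;  python3 -m creep '[{"rx":0,"ry":0,"rz":0,"dx":0.2,"dy":0.026,"dz":0,"fingers":-0.4},{"rx":0,"ry":0,"rz":0,"dx":0.2,"dy":0.026,"dz":0,"fingers":-0.4},{"rx":0,"ry":0,"rz":0,"dx":0.2,"dy":0.026,"dz":0,"fingers":-0.4},{"rx":0,"ry":0,"rz":0,"dx":0,"dy":0,"dz":0,"fingers":-0.4}]'>/dev/null && python3 s.py
```

```text
11.85 [ 0.5062 -0.119   0.0444] x [ 5.e-04 -2.e-04 -1.e+00] jaw -82.59 w 0.0331 F [ 0.11 -1.56  2.21] T [-0.13 -0.01  0.02]
12.35 [ 0.5239 -0.1167  0.0444] x [ 3.e-04 -2.e-04 -1.e+00] jaw -82.59 w 0.0335 F [-1.56 -0.38  3.92] T [-0.17  0.2   0.03]
```

```bash
python3 -m creep '[{"rx":0,"ry":0,"rz":0,"dx":0.15,"dy":0.02,"dz":0,"fingers":-0.4},{"rx":0,"ry":0,"rz":0,"dx":0.15,"dy":0.02,"dz":0,"fingers":-0.4},{"rx":0,"ry":0,"rz":0,"dx":0,"dy":0,"dz":0,"fingers":-0.4}]'>/dev/null && python3 s.py;  python3 -m creep '[{"rx":0,"ry":0,"rz":0,"dx":0.05,"dy":0.007,"dz":0,"fingers":-0.4},{"rx":0,"ry":0,"rz":0,"dx":0,"dy":0,"dz":0,"fingers":-0.4}]'>/dev/null && python3 s.py;  python3 -m creep '[{"rx":0,"ry":0,"rz":0,"dx":0.05,"dy":0.007,"dz":0,"fingers":-0.4},{"rx":0,"ry":0,"rz":0,"dx":0,"dy":0,"dz":0,"fingers":-0.4}]'>/dev/null && python3 s.py
```

```text
12.72 [ 0.5325 -0.1156  0.0444] x [-3.e-04 -4.e-04 -1.e+00] jaw -82.6 w 0.0334 F [-3.06 -0.67  5.43] T [-0.14  0.6  -0.02]
12.97 [ 0.5334 -0.1155  0.0444] x [-1.4e-03 -5.0e-04 -1.0e+00] jaw -82.61 w 0.0329 F [-6.03  0.01  8.37] T [-0.1   1.27 -0.02]
13.22 [ 0.535  -0.1153  0.0443] x [-1.3e-03 -4.0e-04 -1.0e+00] jaw -82.61 w 0.033 F [-5.69 -0.91  8.15] T [-0.14  1.26  0.01]
```

```bash
python3 -m creep '[{"rx":0,"ry":0,"rz":0,"dx":0.05,"dy":0.007,"dz":0,"fingers":-0.4},{"rx":0,"ry":0,"rz":0,"dx":0,"dy":0,"dz":0,"fingers":-0.4}]'>/dev/null && python3 s.py;  python3 -m creep '[{"rx":0,"ry":0,"rz":0,"dx":0.05,"dy":0.007,"dz":0,"fingers":-0.4},{"rx":0,"ry":0,"rz":0,"dx":0,"dy":0,"dz":0,"fingers":-0.4}]'>/dev/null && python3 s.py
python3 - <<'E'
from h import *
C=np.array([.547,-.1138]);a=np.radians(7.35);R=np.array([[np.cos(a),np.sin(a)],[-np.sin(a),np.cos(a)]])
ims=[]
for n,(x,y,w,h) in dict(top=(275,165,100,120),side=(245,130,130,120)).items():
    im,d=camera(n); ims.append(cv2.resize(im[y:y+h,x:x+w],None,fx=3.4,fy=3.4,interpolation=cv2.INTER_CUBIC)[:,:,::-1])
    W=pts(n,d);L=(W[...,:2]-C)@R.T;hsv=cv2.cvtColor(im,cv2.COLOR_RGB2HSV)
    m=(L[...,0]>.03)&(L[...,0]<.055)&(abs(L[...,1])<.035)&(hsv[...,1]<150)&(W[...,2]>.03)&(W[...,2]<.06)&(hsv[...,2]>90)
    print(n,m.sum(),L[m].mean(0),np.nanmedian(W[m][:,2]))
cv2.imwrite("pics/both3.png",np.hstack(ims))
E
```

```text
13.47 [ 0.5365 -0.1151  0.0444] x [-1.3e-03 -5.0e-04 -1.0e+00] jaw -82.61 w 0.0331 F [-5.25 -0.83  8.24] T [-0.18  1.24 -0.04]
13.72 [ 0.5379 -0.1149  0.0443] x [-1.4e-03 -6.0e-04 -1.0e+00] jaw -82.61 w 0.0329 F [-4.13 -1.35  8.59] T [-0.24  1.28  0.02]
top 4 [0.05125168 0.02336798] 0.03737296639148434
side 36 [0.04891071 0.00370353] 0.0426978433650205
```

View pics/both3.png

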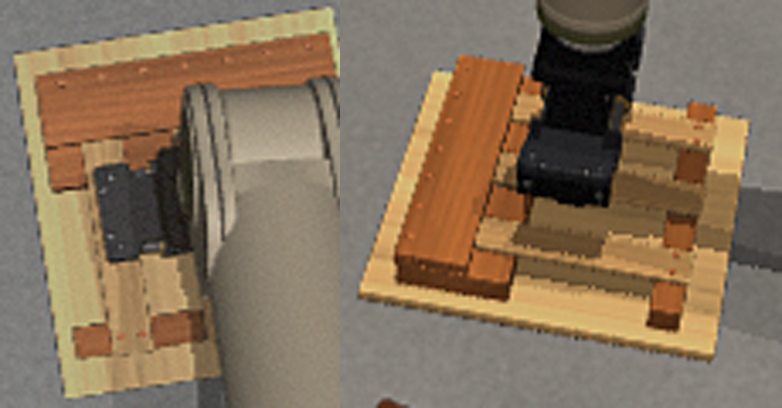

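The slat's end is now under the board, which still lies flat, with no butting force yet. In the side panel the slat's rear end, at about (728,203), seems to stick out past the line of the fitted slats' ends, so I keep pushing in small steps.

```bash
python3 -m creep '[{"rx":0,"ry":0,"rz":0,"dx":0.05,"dy":0.007,"dz":0,"fingers":-0.4},{"rx":0,"ry":0,"rz":0,"dx":0,"dy":0,"dz":0,"fingers":-0.4}]'>/dev/null && python3 s.py;  python3 -m creep '[{"rx":0,"ry":0,"rz":0,"dx":0.05,"dy":0.007,"dz":0,"fingers":-0.4},{"rx":0,"ry":0,"rz":0,"dx":0,"dy":0,"dz":0,"fingers":-0.4}]'>/dev/null && python3 s.py
python3 - <<'E'
from h import *
im,d=camera("side"); np.savez("side3.npz",im=im,d=d);cv2.imwrite("pics/rear.png",cv2.resize(im[150:230,310:375],None,fx=7,fy=7,interpolation=cv2.INTER_CUBIC)[:,:,::-1])
E
```

```text
14.07 [ 0.538  -0.1149  0.0443] x [-4.6e-03 -9.0e-04 -1.0e+00] jaw -82.63 w 0.0334 F [-12.93  -0.39  15.06] T [-0.15  3.    0.05]
14.32 [ 0.5381 -0.1148  0.0443] x [-0.0077 -0.0012 -1.    ] jaw -82.64 w 0.0335 F [-20.91  -1.03  23.31] T [-0.17  4.65  0.  ]
```

View pics/rear.png

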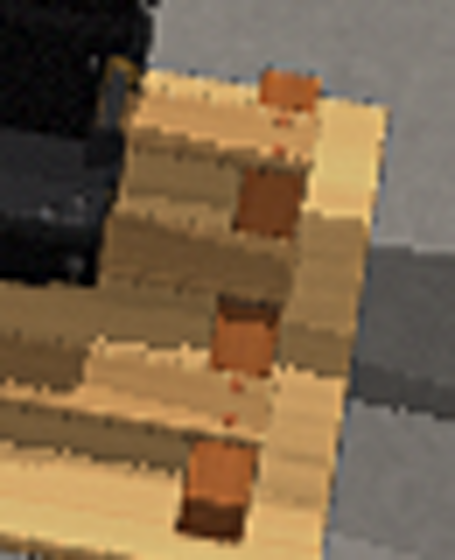

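The push force jumped at x≈0.538, so the slat has butted. In the crop its rear end at (295,262) lines up with the fitted slats' ends, (317,125) and (270,415). I'll ease the excess push and keep pressing down.

```bash
python3 -m creep '[{"rx":0,"ry":0,"rz":0,"dx":-0.06,"dy":-0.008,"dz":0,"fingers":-0.4},{"rx":0,"ry":0,"rz":0,"dx":0,"dy":0,"dz":0,"fingers":-0.4},{"rx":0,"ry":0,"rz":0,"dx":0,"dy":0,"dz":0,"fingers":-0.4},{"rx":0,"ry":0,"rz":0,"dx":0,"dy":0,"dz":0,"fingers":-0.4}]'>/dev/null && python3 s.py
python3 -m creep '[{"rx":0,"ry":0,"rz":0,"dx":0,"dy":0,"dz":-0.015,"fingers":-0.4},{"rx":0,"ry":0,"rz":0,"dx":0,"dy":0,"dz":0,"fingers":-0.4},{"rx":0,"ry":0,"rz":0,"dx":0,"dy":0,"dz":0,"fingers":-0.4},{"rx":0,"ry":0,"rz":0,"dx":0,"dy":0,"dz":0,"fingers":-0.4}]'>/dev/null && python3 s.py
```

```text
14.88 [ 0.538  -0.1149  0.0443] x [-3.8e-03 -8.0e-04 -1.0e+00] jaw -82.63 w 0.0331 F [-11.36  -1.16  14.64] T [-0.22  2.59 -0.01]
15.38 [ 0.538  -0.1149  0.0443] x [-0.0038 -0.001  -1.    ] jaw -82.62 w 0.0334 F [-13.75   0.04  19.13] T [-0.09  3.15  0.02]
```

```bash
python3 - <<'E'
from h import *
C=np.array([.547,-.1138]);a=np.radians(7.35);R=np.array([[np.cos(a),np.sin(a)],[-np.sin(a),np.cos(a)]])
z0=np.load("side0.npz"); im,d=camera("side")
f=lambda x,y:((x+.5)/7-.5+310,(y+.5)/7-.5+150)
for p in((103,285),(108,213),(290,298),(300,248),(317,125),(270,415)): print((R@(ray("side",*f(*p),.043)[:2]-C)).round(4))
for nm,D in(("start",z0["d"]),("now",d)):
    W=pts("side",D);L=(W[...,:2]-C)@R.T
    for lo,hi,y in((.06,.08,.1),(-.115,-.06,.012)):
        m=(L[...,0]>lo)&(L[...,0]<hi)&(abs(L[...,1])<y); print(nm,lo,m.sum(),np.nanmedian(W[m][:,2]).round(4))
E
python3 s.py
```

```text
[-0.0445  0.0271]
[-0.04   -0.0142]
[-0.1208  0.0169]
[-0.1214 -0.0124]
[-0.1198 -0.087 ]
[-0.1208  0.0821]
start 0.06 354 0.051
start -0.115 109 0.0147
now 0.06 346 0.051
now -0.115 232 0.0439
15.43 [ 0.538  -0.1149  0.0443] x [-0.0039 -0.001  -1.    ] jaw -82.63 w 0.0333 F [-13.46  -1.16  19.15] T [-0.14  3.12  0.01]
```

```bash
python3 -c "
from bench import *
print(close_job())"
```

```text
the job is handed in; nothing more can be done
None
```

I lifted the full-length slat out of the stock basket and laid it on both bearers in the empty middle bay. I slid it under the lapped board until it butted home, then handed in at about 15.5 s while still gripping it and pressing down.

**Last checks:**
- **Butted home:** the push force jumped at TCP x ≈ 0.538, where the estimate was 0.537. The slat's rear end lines up with the ends of the two fitted slats.
- **Centred and straight:** by the tool pose the slat is within about 1 mm of the bay's centre line. Its yaw is 7.4°, against 7.3–7.4° for the bay and board.
- **Flat and held:** the slat's top reads about 0.044 m, close to the expected 0.043. The gripper opening is 33 mm on the slat, with about 19 N of downward push.
- **Lapped board:** its measured height is unchanged from the start, at 0.051 m.

**Weaker points:** hand-picked pixels in the side view put the slat's rear end about 2 mm to one side, which is within tolerance and about as fine as that view can measure. About 13 N of forward push against the spacer remained at hand-in.

I did not re-measure the offcut, hammer, jar or spray bottle after moving. Nothing suggested any of them was touched.

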